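# Fit the snap ring to a loudspeaker swivel post with circlip pliers

### The job

Fit the snap ring that holds the swivel hub on the loudspeaker mount's post: take the circlip pliers out of the tool block, put their two tips into the two eyes of the big snap ring lying on the counter, squeeze the handles to spread it, no wider than it needs, and bring it over the top of the post. Press the ring gently down on the springy washer as far as it will go, let it contract into the post's groove, and stand the pliers back in their slot in the tool block. Handle the ring only with the pliers, never with the fingers, and leave the other things where they are.

Things in the scene. Friction and masses are not known exactly. Their poses are not given: they have to be found in the camera images.
- pliers_grip (a point): Circlip pliers, 132 mm long, 0.16 kg, standing tips down in the tool block. Point midway between the black handles, 105 mm above the pin ends: grip here. z up, y from handle to handle (squeeze along y). Handles: 60 mm over their outsides at rest, 18 mm wide in x, slightly bulged, ending 27 mm above this point; slip guards (60 mm over all) 34 to 39 mm below it, pivot 50 mm below.
- tip_a (a point): Lower end of the plier pin on the -y side. Each pin is 3 mm thick and 3.7 mm long, its last 1.5 mm tapering to 1.4 mm, under an 8.5 mm square shoulder too big for an eye. Squeezing SPREADS the pins: at 60, 57, 53, 49, 45, 41, 37, 33 mm over the handles their centres are 18, 21, 25.5, 30, 34.5, 39, 43, 47.5 mm apart (1 to 2 mm less under load).
- tip_b (a point): Lower end of the pin on the +y side, as tip_a. Squeezed, the pins lean outwards (up to 0.2 rad), which keeps the ring from dropping off; with little spread it can still slip off when lifted, so have the ring sprung open 0.15 or more before lifting.
- pliers: The pliers' -y half (the other is hinged to it). Origin midway between the pin ends; axes as pliers_grip at rest. Standing in the block its origin is 6 mm above the counter.
- pliers_arm (a joint): Angle between the plier halves (rad): 0 at rest, grows as the handles are squeezed (0.05 at 57 mm, 0.4 at 39 mm). A spring pushes the handles apart: 10 N each at rest, 18 N at 37 mm, plus about 8 N while spreading the big ring.
- tool_block: Pale wooden tool block, 62 (x) x 120 (y) x 72 mm, fixed, with a slot through its middle, 18 mm (x) by 40 mm (y), down to the counter. The pliers hang in it, slip guards resting on the top face, their y along the block's y. Origin under its centre, on the slot's axis.
- snap_ring: Big open snap ring (external circlip), bright spring steel, 4 mm thick, 32 g, for the 50 mm post, lying flat on the counter. 46 mm inside, 62 mm outside, two eyes standing out beside the gap. Origin at its centre on the underside; +x points to the gap. It flexes at its back, 26 mm behind the centre; this body is the -y half.
- ring_mid (a point): Centre of the ring (its -y half's), 2 mm above the underside. When the ring is held spread, the centre of its opening lies 27.5 mm from the back, about 26 mm from the line through the two pins.
- eye_a (a point): Upper mouth of the eye on the ring's -y side, 29.1 mm along x and 10.6 mm along -y from the centre while relaxed. Each eye is a hole 6 mm wide right through a 12 mm lug.
- eye_b (a point): The same for the eye on the +y side; relaxed, the eyes are 21.2 mm apart (centres).
- ring_arm (a joint): How far the snap ring is sprung open (rad): 0 relaxed and also when home in the groove, about 0.26 round the plain 50 mm post. At 0.3 to 0.42 (handles about 36 to 32 mm) it slips over the post's head; beyond 0.52 it is over-stretched and spoilt.
- mount: Loudspeaker swivel mount, fixed: 130 mm square base plate, upright steel post 50 mm in diameter, aluminium hub (80 mm diameter, up to 46 mm high) with an arm to +x. On the hub a wave spring and a brass thrust washer (76 mm diameter, top at 58 mm). Origin on the post's axis at counter level, z up.
- post_top (a point): Centre of the post's top end, 71 mm above the counter. The top 4.5 mm are chamfered from 43 to 50 mm diameter.
- groove (a point): On the post's axis, middle of its groove, 57.25 mm up. Groove 54 to 60.5 mm high, 44.8 mm in diameter, half covered by the washer (top 58 mm). The washer yields 3.5 mm to a hard stop (2.5 N rising to 8.5 N); there the ring is level with the groove and contracts into it when the tips are let together. The spring then lifts it to the groove's top, ring middle 58.5 mm up.
- screwdriver: Loose screwdriver, black handle, lying on the counter; leave it.
- spanner: Loose steel spanner lying near the robot; leave it.
- spacer: Loose plain closed spacer ring, 64 mm outside, 51 inside, 5 mm thick, without gap or eyes; leave it.
- small_circlip: Loose small circlip, 30 mm outside, for another shaft; leave it.
- hex_bolt: Loose hexagon bolt standing on its head; leave it.
- mic_plug: Loose metal microphone plug, 66 mm long, lying; leave it.
- cup: Loose white mug, 82 mm wide, 75 mm high; leave it.
- grease_tin: Loose round metal tin, 66 mm wide, 45 mm high; leave it.
- thrust_washer: The flat brass thrust washer on the wave spring round the post, 76 mm diameter, 4 mm thick; origin at the centre of its top face, z up. Pressing it with more than 25 N damages the spring under it.
Things that resemble listed ones, but are neither listed nor needed, are in the scene too. Leave any green look-alike of the snap_ring alone. Several things look just like the tool_block: the one meant starts farthest from the robot's base.

How it is judged:
By the outcome, as a careful person would: the job done as asked, in the order asked, and still so for the second after the job is handed in, with the robot touching nothing.
It also fails if it takes over 72 s, if anything falls off the work surface, if the arm or the gripper's body presses on something with over 40 N, if the wrist force passes 120 N, or if a joint passes its speed limit or range.

### The arm

A 6-joint arm with a two-finger parallel gripper is mounted at the origin on the work surface. World frame = base frame: x ahead of the robot, y to its left, z up, the work surface at z = 0. Lengths are in mm, angles in rad, forces in N, time in s.
With the tool pointing down it reaches from about 400 to 925 mm from the base axis. Payload 12.5 kg.
Tool frame: the origin (TCP) lies on the centre line of the jaws, within the pads' length; the fingertips stand 17 mm ahead of it and the grasp point (between the pads) lies 2 mm behind it; z points along the fingers, y is the line along which they close (so a half turn about z gives the same grasp; the last joint's range is limited). The gripper opens to 95 mm and grips with 3 to 60 N. Pads are 20 mm wide; open, the fingers measure 119 mm over their backs; the gripper's body (75 mm by 180 mm) begins 59 mm behind the grasp point.
Start: joints at [-1.431, 0.491, 1.559, -0, 1.092, -0.106], TCP at [152.105, -606.225, 231.661] pointing down, gripper open.
Joint ranges: [-3.1, 3.1], [-0.84, 2.19], [0.05, 2.79], [-1.13, 4.28], [0.06, 2.93], [-2.69, 2.69]. Speed limits (rad/s): [2.22, 2.22, 2.79, 3.14, 3.14, 3.14].

### API

Orientations are given as [roll, pitch, yaw] about the fixed x, y, z axes, in that order (R = Rz(yaw) Ry(pitch) Rx(roll)).
In Python, from cell import env gives the robot as it stands.
- The arm moves only by the tool drive_tool, never from a script. Its argument "deltas" is text: rows parted by semicolons, each of 4 numbers parted by spaces: the shift along the world's x, y, z normalised to -1 to 1, where 1 is 100 mm, then the turn about the world's z normalised to -1 to 1, where 1 is 180 degrees. A call has 1 to 10 rows; each row shifts and turns the commanded pose from where the row before left it; what a row does not reach is not made up. A row lasts 1/12 s, in which the tool goes at most 41.7 mm and 7.16 degrees, less where a joint would pass 70% of its speed; a pose out of reach is approached as far as the arm can. A call with a number of a shift or a turn outside -1 to 1 is refused whole. A call with a gripper value outside its range is refused whole. "gripper" is the closure, from 0 (fully open) to 1 (shut), set as the call begins (left out, the last holds). The fingers move at their own pace and stop on an object; the grip force is fixed at half the most. Time passes only in rows, so rows that do not move let the fingers close. It gives the time, the measured TCP pose, the force, the opening and the grip force at its end, in the units of the state.
- env.state(): the state, without advancing time (a new reading comes with each control period).
- env.read_camera(name): name is "scene" or "top"; returns (picture, depth): 420x560x3 uint8, red, green, blue; 420x560 float32, mm along the optical axis (not along the pixel's ray), 0 where there is no reading.
- env.camera_params(name): a dict with "mtx" (3x3 intrinsics, pixels), "k1" (the pictures are not rectified: a ray, as slopes to the right and down, at radius r is drawn at 1 + k1 r^2 times it, then the intrinsics apply), "camera_from_world" (4x4, takes a point from world to camera coordinates). Camera axes: x right, y down, z forward; pixel columns grow to the right and rows downward; lengths in mm; the calibration is good to about 2 mm. A picture is of the moment at which its call begins. camera_params takes no time and is no camera call.
- env.job_done(): hands the job in; it is judged then, once.
The state is a dict: "t": time; "joints": joint angles; "qvel": joint speeds; "tau": joint torques, N m; "eef_pos": TCP position; "tcp_rot": TCP orientation; "ft_force": force on the tool from outside, world axes, zero at the start; "moment": the same for the moment, N m; "opening": opening from 0.0 (shut) to 1.0 (fully open); "grip_force": force on a finger pad.
Only numpy, scipy, OpenCV 4.12 (cv2) and the standard library are available. Lean on these libraries where they do the work, as an engineer would, in place of code of your own. Each camera call takes 0.05 s, during which the arm holds its last target. There are 200 camera calls.

## Working session

There is one attempt and no reset: what is moved stays moved. The work goes in short steps, Python scripts to look and compute and a tool call to move; the robot and the scene stay as the last step left them, time stands still between calls to the robot, and variables do not carry over. Pictures are saved under pics/ and viewed, at most 10 in all, crops included, and the job is handed in when it is done.

Besides the shell and the picture viewer there is one more tool, called as a command line: name --argument value ..., lists and objects as JSON in quotes. drive_tool: Moves the arm, as the interface text tells. Its arguments: {"type":"object","properties":{"deltas":{"type":"string"},"gripper":{"type":"number"}},"required":["deltas"]}

```bash
mkdir -p pics
cat > h.py <<'E'
import numpy as np, cv2
from cell import env
def snap(n):
    p,d=env.read_camera(n); return p,d
def ray(n,u,v):
    c=env.camera_params(n);K=np.array(c["mtx"]);k=c["k1"];T=np.array(c["camera_from_world"])
    q=cv2.undistortPoints(np.array([[[u,v]]],float),K,np.array([k,0,0,0.]))[0,0]
    R=T[:3,:3];o=-R.T@T[:3,3];return o,R.T@np.array([q[0],q[1],1.])
def onz(n,u,v,z):
    o,d=ray(n,u,v);return o+d*(z-o[2])/d[2]
def proj(n,P):
    c=env.camera_params(n);K=np.array(c["mtx"]);T=np.array(c["camera_from_world"])
    return cv2.projectPoints(np.array(P,float).reshape(-1,1,3),cv2.Rodrigues(T[:3,:3])[0],T[:3,3],K,np.array([c["k1"],0,0,0.]))[0][:,0]
def dpt(n,d,u,v):
    o,r=ray(n,u,v);return o+r*d[int(v),int(u)]
def crop(p,u0,v0,u1,v1,s,name):
    cv2.imwrite("pics/"+name,cv2.resize(p[v0:v1,u0:u1,::-1],None,fx=s,fy=s,interpolation=cv2.INTER_CUBIC))
E
python3 - <<'E'
from h import *
for n in("scene","top"):
    p,d=snap(n);cv2.imwrite(f"pics/{n}0.png",p[:,:,::-1]);np.savez(f"{n}0.npz",p=p,d=d)
    o,r=ray(n,280,210);print(n,o.round(),(r/np.linalg.norm(r)).round(2))
print(env.state())
E
```

```text
scene [922. -67. 740.] [-0.53  0.09 -0.85]
top [ 345.   10. 1172.] [ 0.17 -0.02 -0.98]
{'t': 0.1, 'joints': array([-1.43059939e+00,  4.91460770e-01,  1.55939909e+00,  7.91826538e-06,
        1.09169513e+00, -1.05586087e-01]), 'qvel': array([-0.00028518, -0.00131565, -0.0002289 , -0.00073021,  0.001189  ,
        0.00110513]), 'tau': array([ 1.26401665e-03, -6.13623905e+01, -2.58606094e+01,  6.93457690e-02,
        4.70293534e-02, -4.11162466e-05]), 'eef_pos': array([ 152.07613295, -606.00677487,  231.14045758]), 'tcp_rot': array([-3.14063641e+00, -1.08405024e-04,  2.45779315e-01]), 'ft_force': array([-0.77963224,  0.40612781, -0.70409311]), 'moment': array([-0.07874019,  0.02738532,  0.00089198]), 'grip_force': 0.0, 'opening': 1.0005444182918661}
```

View pics/scene0.png

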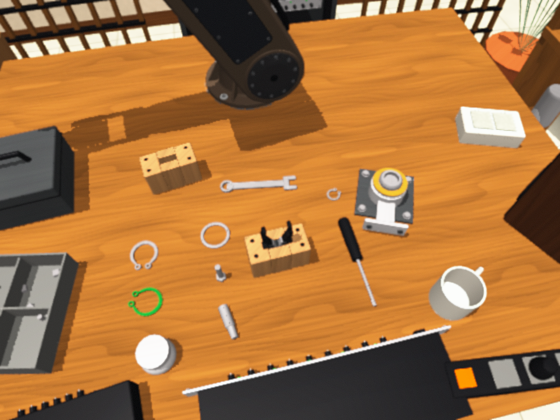

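View pics/top0.png

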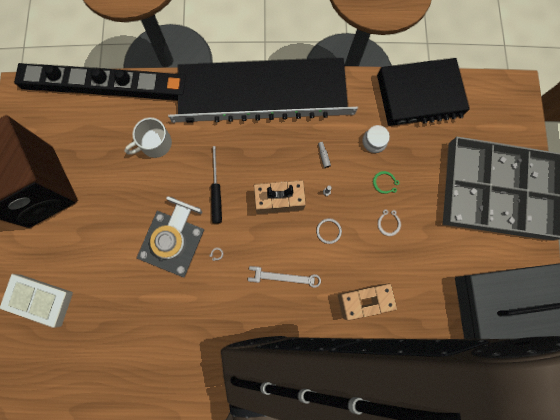

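Top view: up is world +x, left is +y. Candidates for the ring in the top view:
- bright open ring with eyes (390,222): chosen
- green look-alike (385,182)
- closed spacer (329,231)
- small circlip (217,254)

Block candidates are (280,196), which is farther and holds the pliers (chosen), and (369,302), which is nearer and empty. The mount is at (167,241).

Run:
```python
from h import *
t=np.load("top0.npz");s=np.load("scene0.npz")
a=cv2.resize(t["p"][145:270,240:420,::-1],None,fx=4,fy=4,interpolation=cv2.INTER_CUBIC)[:, :720]
b=cv2.resize(t["p"][195:285,130:240,::-1],None,fx=3,fy=3,interpolation=cv2.INTER_CUBIC)
cv2.imwrite("pics/c1.png",a)
u0,v0=110,205
a=cv2.resize(s["p"][225:320,115:185,::-1],None,fx=5,fy=5,interpolation=cv2.INTER_CUBIC)
b=cv2.resize(s["p"][215:280,235:320,::-1],None,fx=5,fy=5,interpolation=cv2.INTER_CUBIC)
W=np.zeros((475,775,3),np.uint8);W[:475,:350]=a;W[:325,350:775]=b;cv2.imwrite("pics/c2.png",W)
for n,u,v,z in[("top",390,222,4),("top",280,196,72),("top",167,241,71),("scene",144,253,4),("scene",390,183,71)]:
    print(n,u,v,onz(n,u,v,z).round(1), dpt(n,(t if n=="top" else s)["d"],u,v).round(1))
```

```text
top 390 222 [ 518.9 -297.3    4. ] [ 519.5 -298.4   -0. ]
top 280 196 [573.7 -18.4  72. ] [574.4 -18.5  68.6]
top 167 241 [468.1 248.6  71. ] [469.6 251.6  57.2]
scene 144 253 [ 516.5 -296.7    4. ] [ 515.  -297.5    1.3]
scene 390 183 [484.4 245.   71. ] [477.2 250.2  60. ]
```

View pics/c1.png

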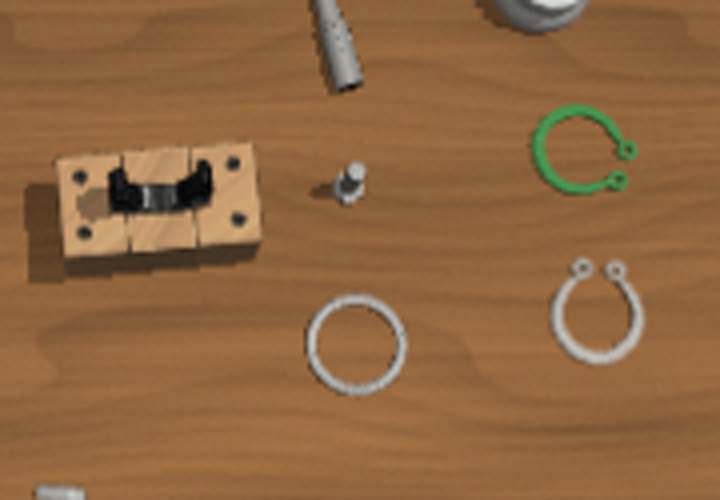

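View pics/c2.png

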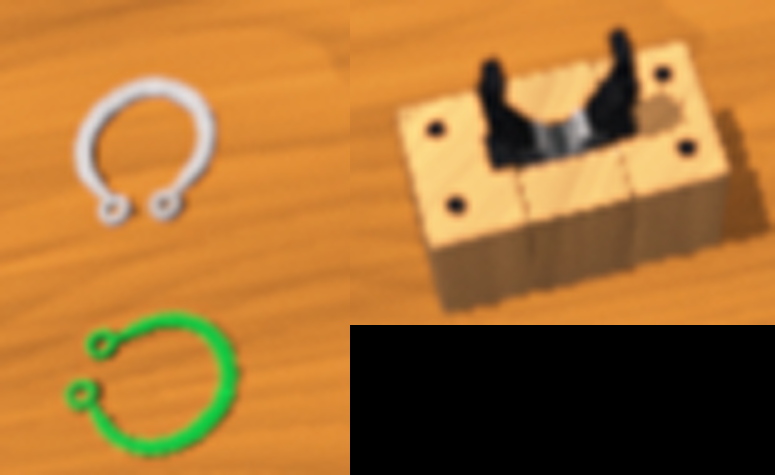

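The crop confirms the choice. The bright open ring's gap faces roughly +x, with its eyes at top (385.5,212) and (394,212.5). The pliers stand in the far block. Next come precise positions.

Run:
```python
from h import *
D={n:np.load(n+"0.npz") for n in("top","scene")}
def mask(n,roi,f):
    u0,v0,u1,v1=roi;S=8
    q=cv2.resize(D[n]["p"][v0:v1,u0:u1],None,fx=S,fy=S,interpolation=cv2.INTER_CUBIC)
    h=cv2.cvtColor(q,cv2.COLOR_RGB2HSV);m=f(h).astype(np.uint8)
    L,lab,st,ce=cv2.connectedComponentsWithStats(m);k=1+np.argmax(st[1:,4])
    return (lab==k).astype(np.uint8),lambda u,v:((u+.5)/S-.5+u0,(v+.5)/S-.5+v0),h
# ring
for n,roi in(("top",(370,200,410,242)),("scene",(122,232,168,278))):
    m,f,h=mask(n,roi,lambda h:(h[...,1]<70)&(h[...,2]>110))
    c,hi=cv2.findContours(m,cv2.RETR_CCOMP,cv2.CHAIN_APPROX_NONE)
    big=max(c,key=cv2.contourArea)
    P=np.array([onz(n,*f(*x[0]),2)[:2] for x in big])
    # eyes: hole contours
    E=[]
    for k,x in enumerate(c):
        if hi[0][k][3]>=0 and len(x)>6:
            M=x[:,0].mean(0);E.append(onz(n,*f(*M),4)[:2])
    # circle: fit inner and outer robustly around guess
    cen=np.array([517.,-297.])
    for i in range(8):
        r=np.linalg.norm(P-cen,axis=1);gap=np.mean(E,0)-cen if E else np.array([1,0.]);gap/=np.linalg.norm(gap)
        ang=((P-cen)@gap)/r
        X=[];
        for sel in((r>27.5)&(r<36)&(ang<.5),(r<26.5)&(r>18)&(ang<.5)):
            Q=P[sel];A=np.c_[2*Q,np.ones(len(Q))];s=np.linalg.lstsq(A,(Q**2).sum(1),rcond=None)[0];X.append((s[:2],np.sqrt(s[2]+s[:2]@s[:2])))
        cen=(X[0][0]+X[1][0])/2
    print(n,"ring",cen.round(1),[x[1].round(1) for x in X],"eyes",np.round(E,1).tolist())
# block wood top
for n,roi in(("top",(245,170,315,222)),("scene",(235,215,320,285))):
    m,f,h=mask(n,roi,lambda h:(h[...,2]>(150 if n=="top" else 205))&(h[...,1]<190))
    c=cv2.convexHull(max(cv2.findContours(m,0,1)[0],key=cv2.contourArea))
    W=np.array([onz(n,*f(*x[0]),72)[:2] for x in c]).astype(np.float32)
    print(n,"block",cv2.minAreaRect(W))
    m,f,h=mask(n,roi,lambda h:(h[...,2]<60))
    c=max(cv2.findContours(m,0,2)[0],key=cv2.contourArea)
    print(" dark bbox",f(*cv2.boundingRect(c)[:2]),cv2.boundingRect(c))
# post: top face + washer
for n,roi in(("top",(140,218,200,268)),("scene",(360,160,420,215))):
    m,f,h=mask(n,roi,lambda h:(h[...,0]>15)&(h[...,0]<32)&(h[...,1]>90)&(h[...,2]>110))
    c=max(cv2.findContours(m,0,1)[0],key=cv2.contourArea)
    W=np.array([onz(n,*f(*x[0]),58)[:2] for x in c]).astype(np.float32)
    print(n,"washer",cv2.minEnclosingCircle(W),cv2.fitEllipse(W))
```

```text
top ring [ 515.  -294.8] [np.float64(29.5), np.float64(22.6)] eyes [[543.3, -306.8], [545.5, -285.9]]
scene ring [ 515.4 -298. ] [np.float64(29.6), np.float64(22.6)] eyes [[545.8, -310.5]]
top block ((591.1358032226562, -20.056007385253906), (89.03841400146484, 168.38250732421875), 2.704949140548706)
 dark bbox (281.4375, 184.8125) (295, 122, 89, 99)
scene block ((578.7724609375, -20.116798400878906), (64.58258056640625, 124.34871673583984), 4.441742420196533)
 dark bbox (282.0625, 221.1875) (380, 53, 77, 181)
top washer ((469.7822265625, 255.73199462890625), 38.820552825927734) ((469.7055969238281, 255.6202392578125), (75.47673034667969, 76.4833984375), 124.56556701660156)Traceback (most recent call last):
  File "<stdin>", line 43, in <module>
  File "h.py", line 10, in onz
    o,d=ray(n,u,v);return o+d*(z-o[2])/d[2]
        ~~~^^^^^^^
  File "h.py", line 6, in ray
    c=env.camera_params(n);K=np.array(c["mtx"]);k=c["k1"];T=np.array(c["camera_from_world"])
ValueError: time passes only in moves, steps and waits
```

```bash
python3 - <<'E'
s=open('h.py').read()
s=s.replace('def snap','_C={}\ndef cp(n):\n    if n not in _C:_C[n]=env.camera_params(n)\n    return _C[n]\ndef snap').replace('c=env.camera_params(n)','c=cp(n)')
s+='''
def mask(p,roi,f,S=8):
    u0,v0,u1,v1=roi
    q=cv2.resize(p[v0:v1,u0:u1],None,fx=S,fy=S,interpolation=cv2.INTER_CUBIC)
    m=f(cv2.cvtColor(q,cv2.COLOR_RGB2HSV)).astype(np.uint8)
    L,lab,st,ce=cv2.connectedComponentsWithStats(m);o=np.argsort(-st[1:,4])+1
    return [(lab==k).astype(np.uint8) for k in o[:4]],lambda u,v:((u+.5)/S-.5+u0,(v+.5)/S-.5+v0)
def tri(u1,u2):
    o,d=ray("top",*u1);p,e=ray("scene",*u2);A=np.c_[d,-e];t=np.linalg.lstsq(A,p-o,rcond=None)[0]
    a,b=o+d*t[0],p+e*t[1];return (a+b)/2,b-a
'''
open('h.py','w').write(s)
E
python3 - <<'E'
from h import *
D={n:np.load(n+"0.npz")["p"] for n in("top","scene")}
for n,roi in(("top",(140,218,200,268)),("scene",(360,160,420,215))):
    ms,f=mask(D[n],roi,lambda h:(h[...,0]>12)&(h[...,0]<32)&(h[...,1]>90)&(h[...,2]>110))
    c=max(cv2.findContours(ms[0],0,1)[0],key=cv2.contourArea)
    W=np.array([onz(n,*f(*x[0]),58)[:2] for x in c]).astype(np.float32)
    print(n,"washer",cv2.minEnclosingCircle(W),cv2.fitEllipse(W)[:2])
for n,roi in(("top",(252,176,308,212)),("scene",(235,215,320,285))):
    for th in(165,185,205):
        ms,f=mask(D[n],roi,lambda h:(h[...,2]>th))
        ms[0]=cv2.morphologyEx(ms[0],cv2.MORPH_OPEN,np.ones((25,25)))
        c=cv2.convexHull(max(cv2.findContours(ms[0],0,1)[0],key=cv2.contourArea))
        W=np.array([onz(n,*f(*x[0]),72)[:2] for x in c]).astype(np.float32)
        print(n,th,"block",[np.round(x,1) for x in cv2.minAreaRect(W)])
    ms,f=mask(D[n],roi,lambda h:(h[...,2]<70))
    for m in ms:
        y,x=np.nonzero(m);print("  dark",len(x),f(x.min(),y.min()),f(x.max(),y.max()))
# handle tops predicted for block centre guess
c=np.array([577,-20]);yv=np.array([-.078,.997])
for z in(138,111):
  for n in("top","scene"): print(n,z,proj(n,[[*(c+yv*k),z] for k in(-26,26)]).round(1).tolist())
E
```

```text
top washer ((469.7822265625, 255.73199462890625), 38.820552825927734) ((469.7055969238281, 255.6202392578125), (75.47673034667969, 76.4833984375))
scene washer ((474.57415771484375, 260.3727111816406), 93.40572357177734) ((463.1903076171875, 265.8098449707031), (120.54337310791016, 163.66249084472656))
top 165 block [array([581.5, -57.9]), array([60., 37.]), np.float64(0.1)]
top 185 block [array([556.2,  13.3]), array([19.3, 18.7]), np.float64(89.6)]Traceback (most recent call last):
  File "<stdin>", line 12, in <module>
ValueError: max() iterable argument is empty
```

drive_tool --deltas ".21 .29 0 -.0267;.21 .29 0 -.0267;.21 .29 0 0;.21 .29 0 0;.21 .29 0 0;.21 .29 0 0;.21 .29 0 0;.21 .29 0 0;.21 .29 0 0;.21 .29 0 0" --gripper 0

```text
t: 0.93
eef_pos: [362.7, -314.6, 231.6]
tcp_rot: [-3.142, 0.0, 0.078]
ft_force: [0.7, -0.4, 0.3]
opening: 0.999
grip_force: 0.0
```

drive_tool --deltas ".21 .29 0 0;.21 .29 0 0;.21 .29 0 0;.21 .29 0 0;.21 .29 0 0;.21 .29 0 0;.21 .29 0 0;.21 .29 0 0;0 0 0 0;0 0 0 0"

```text
t: 1.77
eef_pos: [530.4, -82.8, 231.2]
tcp_rot: [-3.141, 0.001, 0.081]
ft_force: [0.1, 0.3, -1.0]
opening: 0.999
grip_force: 0.0
```

drive_tool --deltas ".24 .32 0 0;.236 .318 0 0;0 0 -.25 0;0 0 -.25 0;0 0 -.25 0;0 0 -.2 0;0 0 -.15 0;0 0 -.12 0;0 0 0 0;0 0 0 0"

```text
t: 2.6
eef_pos: [577.2, -21.4, 109.5]
tcp_rot: [-3.141, 0.001, 0.077]
ft_force: [0.3, -0.3, 0.4]
opening: 0.999
grip_force: 0.0
```

drive_tool --deltas "0 0 0 0;0 0 0 0;0 0 0 0;0 0 0 0" --gripper 0.4

```text
t: 2.93
eef_pos: [577.8, -20.5, 110.3]
tcp_rot: [3.141, -0.001, 0.078]
ft_force: [-0.5, -0.7, -0.2]
opening: 0.774
grip_force: 0.0
```

Run:
```python
from h import *
print(env.state()["eef_pos"],env.state()["opening"],env.state()["ft_force"],env.state()["grip_force"])
I={}
for n in("top","scene"):
    p,d=snap(n);np.savez(n+"1.npz",p=p,d=d);I[n]=p
e=env.state()["eef_pos"]
W=[]
for n in I:
    u,v=proj(n,[[*e[:2],90]])[0].astype(int);W.append(cv2.resize(I[n][v-40:v+40,u-40:u+40,::-1],None,fx=5,fy=5,interpolation=cv2.INTER_CUBIC));print(n,u-40,v-40)
cv2.imwrite("pics/g1.png",np.hstack(W))
```

```text
[577.84970924 -20.52227051 110.32867401] 0.774421242846886 [-0.45207286 -0.71910412 -0.16049201] 0.0
top 241 152
scene 235 197
```

View pics/g1.png

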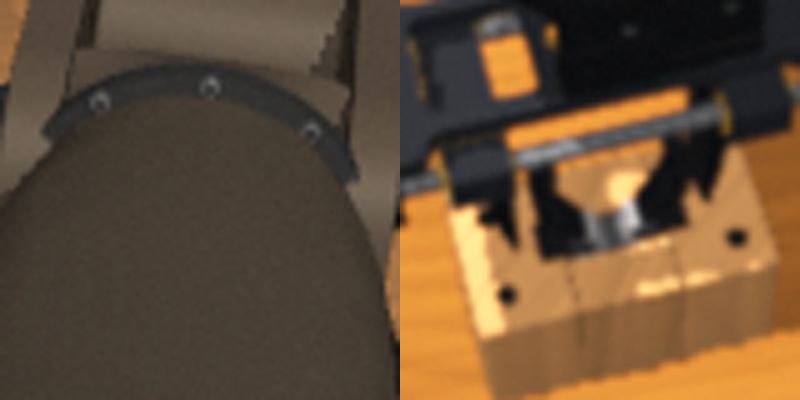

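The scene half shows the pads either side of both handles, roughly centred. The top view is hidden by the arm. Closing.

drive_tool --deltas "0 0 0 0;0 0 0 0;0 0 0 0;0 0 0 0;0 0 0 0;0 0 0 0" --gripper 0.4

```text
t: 3.53
eef_pos: [577.9, -20.5, 110.1]
tcp_rot: [3.141, -0.001, 0.078]
ft_force: [-0.9, 0.3, 5.2]
opening: 0.599
grip_force: 12.0
```

drive_tool --deltas "0 0 .1 0;0 0 .2 0;0 0 .25 0;0 0 .25 0;0 0 .2 0;0 0 0 0;-.02 -.15 0 0;-.04 -.28 0 -.025;-.04 -.28 0 -.025;-.04 -.28 0 0"

```text
t: 4.37
eef_pos: [563.1, -120.1, 209.0]
tcp_rot: [-3.141, 0.001, -0.083]
ft_force: [0.7, -0.9, -1.9]
opening: 0.598
grip_force: 11.2
```

drive_tool --deltas "-.04 -.3 0 0;-.04 -.3 0 0;-.04 -.3 0 0;-.04 -.3 0 0;-.02 -.28 -.2 0;0 -.2 -.3 0;0 -.1 -.2 0;0 0 -.1 0;0 0 0 0;0 0 0 0"

```text
t: 5.2
eef_pos: [545.7, -296.6, 129.6]
tcp_rot: [-3.141, 0.001, -0.079]
ft_force: [-0.3, -0.6, -1.6]
opening: 0.602
grip_force: 11.2
```

```bash
cat > look.py <<'E'
from h import *
import sys
k=sys.argv[1];z=float(sys.argv[2])
s=env.state();e=s["eef_pos"];print(e.round(1),s["tcp_rot"].round(3),s["opening"].round(3),s["grip_force"],s["ft_force"].round(1))
W=[]
for n in("top","scene"):
    p,d=snap(n);np.savez(f"{n}{k}.npz",p=p,d=d)
    u,v=proj(n,[[*e[:2],z]])[0].astype(int);v=min(max(v,40),380);u=min(max(u,40),520)
    W.append(cv2.resize(p[v-40:v+40,u-40:u+40,::-1],None,fx=5,fy=5,interpolation=cv2.INTER_CUBIC));print(n,u-40,v-40)
cv2.imwrite(f"pics/l{k}.png",np.hstack(W))
E
python3 look.py 2 10
```

```text
Traceback (most recent call last):
  File "look.py", line 4, in <module>
    s=env.state();e=s["eef_pos"];print(e.round(1),s["tcp_rot"].round(3),s["opening"].round(3),s["grip_force"],s["ft_force"].round(1))
                                                                        ^^^^^^^^^^^^^^^^^^
AttributeError: 'float' object has no attribute 'round'
```

```bash
sed -i 's/s\["opening"\].round(3)/round(s["opening"],3)/' look.py; python3 look.py 2 10
```

```text
[ 545.7 -296.6  129.6] [-3.141e+00  1.000e-03 -7.900e-02] 0.602 11.177018577654962 [-0.3 -0.6 -1.6]
top 349 171
scene 103 224
```

View pics/l2.png

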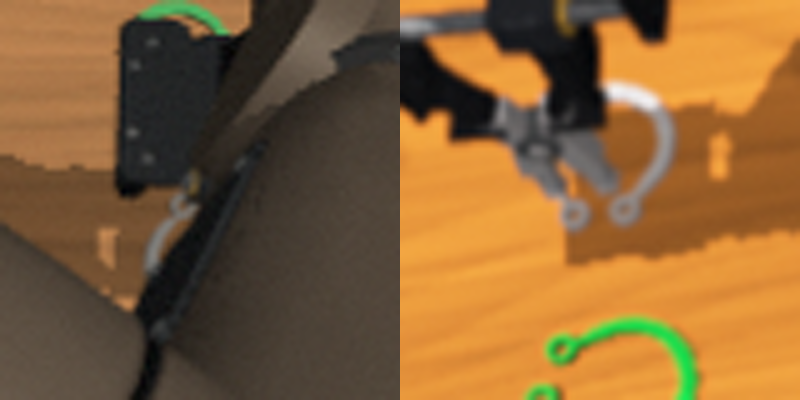

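Scene crop (offset 103,224): pins at about (136,262.6) and (144.6,261.4), eyes at (137.8,266.6) and (148,265.8). I'll compute the offset.

Run:
```python
from h import *
for u,v,z in((136,262.6,25.5),(144.6,261.4,25.5),(137.8,266.6,4),(148,265.8,4)):print(onz("scene",u,v,z).round(1))
# predicted pins from TCP
e=np.array([545.7,-296.6]);yv=np.array([np.sin(.079),np.cos(.079)])
print(proj("scene",[[*(e+yv*k),25.5] for k in(-10,10)]).round(1))
```

```text
[ 547.3 -306.2   25.5]
[ 547.9 -288.7   25.5]
[ 546.  -309.5    4. ]
[ 548.1 -288.3    4. ]
[[135.8 261.6]
 [145.6 260.6]]
```

drive_tool --deltas "-.005 -.014 -.06 -.006;0 0 -.06 0;0 0 -.05 0;0 0 0 0;0 0 0 0"

```text
t: 5.72
eef_pos: [545.1, -298.6, 112.3]
tcp_rot: [-3.141, 0.001, -0.098]
ft_force: [-0.1, -0.2, -1.7]
opening: 0.6
grip_force: 11.2
```

```bash
python3 look.py 3 6
python3 - <<'E'
from h import *
p=np.load("scene3.npz")["p"];crop(p,122,236,166,276,14,"l3z.png")
E
```

```text
[ 545.1 -298.6  112.3] [-3.141e+00  1.000e-03 -9.800e-02] 0.6 11.173380641557742 [-0.1 -0.2 -1.7]
top 350 171
scene 102 224
```

View pics/l3z.png

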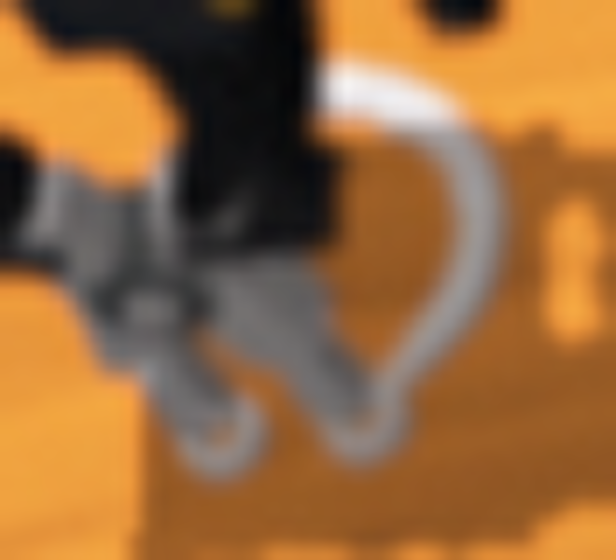

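The pins stand right over the eye holes, at crop (225,440) and (365,422), with about the right height parallax. Going down gently.

drive_tool --deltas "0 0 -.02 0;0 0 -.02 0;0 0 -.01 0;0 0 0 0;0 0 0 0"

```text
t: 6.23
eef_pos: [545.2, -298.8, 107.6]
tcp_rot: [3.142, 0.0, -0.098]
ft_force: [0.5, 0.0, -1.3]
opening: 0.599
grip_force: 11.2
```

drive_tool --deltas "0 0 -.01 0;0 0 -.01 0;0 0 -.005 0;0 0 0 0;0 0 0 0"

```text
t: 6.65
eef_pos: [545.2, -298.8, 105.1]
tcp_rot: [3.142, 0.0, -0.098]
ft_force: [-0.4, -0.5, -1.2]
opening: 0.599
grip_force: 11.2
```

drive_tool --deltas "0 0 0 0;0 0 0 0;0 0 0 0;0 0 0 0" --gripper 0.45

```text
t: 6.98
eef_pos: [545.4, -298.9, 105.5]
tcp_rot: [3.141, -0.0, -0.098]
ft_force: [0.2, 0.8, 1.9]
opening: 0.556
grip_force: 15.3
```

drive_tool --deltas "0 0 0 0;0 0 0 0;0 0 0 0;0 0 0 0" --gripper 0.5

```text
t: 7.32
eef_pos: [545.6, -299.3, 105.9]
tcp_rot: [3.14, -0.001, -0.098]
ft_force: [0.2, -0.8, 5.6]
opening: 0.503
grip_force: 19.7
```

drive_tool --deltas "0 0 .008 0;0 0 0 0;0 0 0 0;0 0 0 0" --gripper 0.54

```text
t: 7.65
eef_pos: [545.4, -299.0, 106.3]
tcp_rot: [3.141, -0.001, -0.098]
ft_force: [0.0, -1.2, 5.3]
opening: 0.464
grip_force: 22.1
```

drive_tool --deltas "0 0 .008 0;0 0 0 0;0 0 0 0;0 0 0 0" --gripper 0.58

```text
t: 7.98
eef_pos: [545.1, -298.7, 106.6]
tcp_rot: [-3.141, 0.0, -0.098]
ft_force: [0.3, 0.6, 0.3]
opening: 0.424
grip_force: 23.6
```

drive_tool --deltas "0 0 .006 0;0 0 0 0;0 0 0 0;0 0 0 0;0 0 0 0" --gripper 0.62

```text
t: 8.4
eef_pos: [545.1, -298.8, 107.2]
tcp_rot: [-3.142, 0.0, -0.098]
ft_force: [0.3, 0.6, -1.6]
opening: 0.387
grip_force: 26.4
```

drive_tool --deltas "0 0 0 0;0 0 0 0;0 0 0 0;0 0 .01 0;0 0 .03 0;0 0 .05 0;0 0 .1 0;0 0 .1 0;0 0 .05 0;0 0 0 0" --gripper 0.64

```text
t: 9.23
eef_pos: [545.7, -299.2, 143.3]
tcp_rot: [3.14, -0.002, -0.098]
ft_force: [-0.3, 0.2, -2.0]
opening: 0.363
grip_force: 28.1
```

```bash
python3 look.py 4 40
python3 - <<'E'
from h import *
e=env.state()["eef_pos"];u,v=proj("scene",[[e[0],e[1],e[2]-104]])[0].astype(int);print(u,v)
p=np.load("scene4.npz")["p"];crop(p,u-28,v-22,u+28,v+22,12,"l4z.png");print(u-28,v-22)
E
```

```text
[ 545.7 -299.2  143.3] [ 3.14e+00 -2.00e-03 -9.80e-02] 0.363 28.14343902049586 [-0.3  0.2 -2. ]
top 353 169
scene 97 218
137 258
109 236
```

View pics/l4z.png

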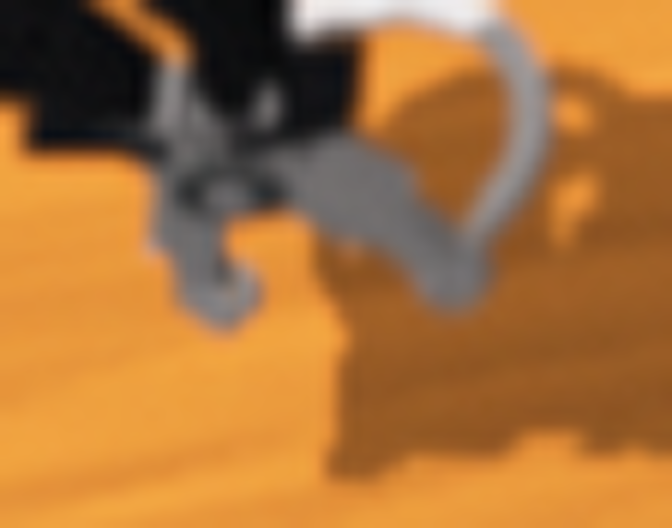

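The ring hangs on the pins, its shadow detached, with the eyes at crop (222,298) and (455,285), about 38 mm apart (arm about 0.31). Next I'll locate the post in both saved views by height segmentation.

Run:
```python
from h import *
for n,(u0,v0,u1,v1) in(("top",(130,200,210,280)),("scene",(350,150,430,225))):
    D=np.load(n+"0.npz");d=D["d"]
    vv,uu=np.mgrid[v0:v1,u0:u1];P=np.zeros(vv.shape+(3,))
    c=cp(n);K=np.array(c["mtx"]);T=np.array(c["camera_from_world"])
    q=cv2.undistortPoints(np.stack([uu,vv],-1).reshape(-1,1,2).astype(float),K,np.array([c["k1"],0,0,0.]))[:,0]
    X=np.c_[q,np.ones(len(q))]*d[v0:v1,u0:u1].reshape(-1,1);W=((X-T[:3,3])@T[:3,:3])
    for lo,hi,z in((64,76,71),(53,63,58)):
        m=((W[:,2]>lo)&(W[:,2]<hi)&(np.hypot(W[:,0]-470,W[:,1]-254)<46)).reshape(vv.shape).astype(np.uint8)
        cs=cv2.findContours(m,0,1)[0]
        if not cs:continue
        k=max(cs,key=cv2.contourArea)
        Q=np.array([onz(n,x[0][0]+u0,x[0][1]+v0,z)[:2] for x in k]).astype(np.float32)
        # pixel-edge: hull-based ellipse
        print(n,z,m.sum(),np.median(W[m.ravel()>0,2]).round(1),[np.round(x,1) for x in cv2.fitEllipse(Q)],[np.round(x,1) for x in cv2.minEnclosingCircle(Q)])
```

```text
top 71 201 69.2 [array([468.7, 253. ]), array([45.6, 49.2]), np.float64(154.4)] [array([467.8, 253.1]), np.float64(25.3)]
top 58 533 57.9 [array([469.4, 254.8]), array([71.9, 73.7]), np.float64(144.7)] [array([468.8, 254.4]), np.float64(38.0)]
scene 71 241 69.6 [array([474.5, 248.9]), array([48.1, 49.6]), np.float64(50.3)] [array([475. , 249.2]), np.float64(25.9)]
scene 58 528 58.2 [array([472.2, 251.4]), array([72.9, 77.4]), np.float64(62.3)] [array([472.5, 251.5]), np.float64(39.5)]
```

drive_tool --deltas "0 .05 .1 0;0 .1 .15 0;-.01 .15 .15 0;-.02 .2 .15 0;-.02 .25 .02 0;-.02 .25 0 0;-.02 .25 0 0;-.02 .25 0 0;-.02 .25 0 0;-.02 .25 0 0"

```text
t: 10.17
eef_pos: [529.8, -97.3, 198.7]
tcp_rot: [3.142, 0.0, -0.098]
ft_force: [0.9, -0.1, -1.6]
opening: 0.367
grip_force: 28.1
```

drive_tool --deltas "-.03 .25 0 0;-.03 .25 0 0;-.03 .25 0 0;-.03 .25 0 0;-.03 .25 0 0;-.03 .25 0 0;-.03 .25 0 0;-.03 .25 0 0;-.02 .25 0 0;-.02 .25 0 0"

```text
t: 11.0
eef_pos: [501.6, 152.6, 198.7]
tcp_rot: [3.141, 0.0, -0.098]
ft_force: [0.8, -0.3, -1.4]
opening: 0.364
grip_force: 28.1
```

drive_tool --deltas "-.02 .25 0 0;-.02 .25 0 0;-.02 .2 0 0;-.01 .15 0 0;0 .1 0 0;0 .05 0 0;0 0 0 0;0 0 0 0;0 0 0 0"

```text
t: 11.75
eef_pos: [495.3, 250.4, 198.4]
tcp_rot: [3.141, 0.0, -0.099]
ft_force: [-0.0, 0.2, -2.5]
opening: 0.366
grip_force: 28.1
```

drive_tool --deltas ".011 -.006 -.05 0;0 0 -.05 0;0 0 -.03 0;0 0 0 0;0 0 0 0"

```text
t: 12.17
eef_pos: [496.3, 250.4, 185.0]
tcp_rot: [3.141, 0.001, -0.098]
ft_force: [0.2, -0.9, -1.5]
opening: 0.365
grip_force: 28.1
```

```bash
python3 look.py 5 80
python3 - <<'E'
from h import *
e=env.state()["eef_pos"];u,v=proj("scene",[[e[0]-15,e[1],e[2]-108]])[0].astype(int)
p=np.load("scene5.npz")["p"];crop(p,u-33,v-25,u+33,v+25,12,"l5z.png");print(u-33,v-25)
print(proj("scene",[[496.4+1.8,249.8,80],[470.5+1.8,252,71]]))
E
```

```text
[496.3 250.4 185. ] [ 3.141e+00  1.000e-03 -9.800e-02] 0.365 28.11271094251424 [ 0.2 -0.9 -1.5]
top 125 188
scene 355 144
359 154
[[395.27805099 185.33566959]
 [391.20905041 178.083893  ]]
```

View pics/l5z.png

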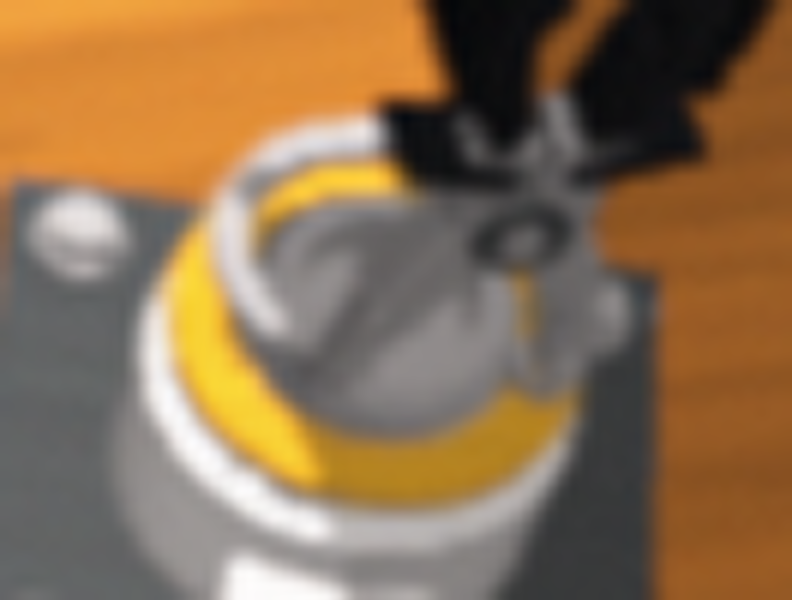

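The ring is centred over the post: pins at about (394.6,185) against (395.3,185.3) predicted, ring's left edge at crop 215 against 211 expected. Descending gently.

drive_tool --deltas "0 -.003 -.02 0;0 0 -.02 0;0 0 -.02 0;0 0 -.02 0;0 0 -.01 0;0 0 0 0"

```text
t: 12.77
eef_pos: [496.2, 250.2, 176.0]
tcp_rot: [3.141, 0.0, -0.098]
ft_force: [0.3, -0.4, -1.0]
opening: 0.366
grip_force: 28.1
```

drive_tool --deltas "0 0 -.015 0;0 0 -.015 0;0 0 -.01 0;0 0 0 0"

```text
t: 13.1
eef_pos: [496.2, 250.3, 172.1]
tcp_rot: [3.141, 0.0, -0.098]
ft_force: [-0.0, -0.3, -1.9]
opening: 0.362
grip_force: 28.0
```

drive_tool --deltas "0 0 -.015 0;0 0 -.015 0;0 0 -.01 0;0 0 0 0"

```text
t: 13.43
eef_pos: [496.3, 250.3, 168.2]
tcp_rot: [3.141, 0.0, -0.098]
ft_force: [0.5, 0.3, -2.0]
opening: 0.363
grip_force: 27.8
```

drive_tool --deltas "0 0 -.015 0;0 0 -.01 0;0 0 0 0"

```text
t: 13.68
eef_pos: [496.3, 250.3, 165.7]
tcp_rot: [3.142, 0.0, -0.098]
ft_force: [0.9, 0.3, -2.1]
opening: 0.366
grip_force: 27.8
```

drive_tool --deltas "0 0 -.01 0;0 0 -.01 0;0 0 0 0;0 0 0 0"

```text
t: 14.02
eef_pos: [496.5, 250.3, 164.1]
tcp_rot: [-3.141, -0.001, -0.098]
ft_force: [-0.5, 0.6, 3.6]
opening: 0.363
grip_force: 27.8
```

drive_tool --deltas "0 0 -.01 0;0 0 0 0;0 0 0 0"

```text
t: 14.27
eef_pos: [496.5, 250.4, 163.2]
tcp_rot: [-3.141, -0.001, -0.098]
ft_force: [1.0, 0.9, 5.2]
opening: 0.367
grip_force: 28.0
```

drive_tool --deltas "0 0 -.007 0;0 0 0 0;0 0 0 0"

```text
t: 14.52
eef_pos: [496.6, 250.3, 162.5]
tcp_rot: [-3.141, -0.001, -0.098]
ft_force: [0.5, -0.2, 6.5]
opening: 0.365
grip_force: 27.3
```

drive_tool --deltas "0 0 -.005 0;0 0 0 0;0 0 0 0"

```text
t: 14.77
eef_pos: [496.6, 250.3, 162.1]
tcp_rot: [-3.141, -0.001, -0.098]
ft_force: [-0.4, -0.5, 6.3]
opening: 0.365
grip_force: 27.3
```

drive_tool --deltas "0 0 -.005 0;0 0 0 0;0 0 0 0"

```text
t: 15.02
eef_pos: [496.7, 250.3, 161.7]
tcp_rot: [-3.141, -0.001, -0.098]
ft_force: [-0.4, -0.9, 7.5]
opening: 0.361
grip_force: 27.5
```

drive_tool --deltas "0 0 -.004 0;0 0 0 0;0 0 0 0"

```text
t: 15.27
eef_pos: [496.7, 250.3, 161.4]
tcp_rot: [-3.141, -0.001, -0.098]
ft_force: [-1.3, -0.8, 8.6]
opening: 0.36
grip_force: 27.5
```

drive_tool --deltas "0 0 -.005 0;0 0 0 0;0 0 0 0"

```text
t: 15.52
eef_pos: [496.9, 250.4, 161.3]
tcp_rot: [-3.141, -0.002, -0.098]
ft_force: [0.1, -1.0, 11.2]
opening: 0.363
grip_force: 27.5
```

drive_tool --deltas "0 0 -.003 0;0 0 0 0;0 0 0 0" --gripper 0.6

```text
t: 15.77
eef_pos: [497.0, 250.5, 161.2]
tcp_rot: [-3.141, -0.002, -0.098]
ft_force: [-0.4, 0.2, 12.5]
opening: 0.404
grip_force: 20.1
```

drive_tool --deltas "0 0 -.003 0;0 0 0 0;0 0 0 0" --gripper 0.56

```text
t: 16.02
eef_pos: [496.7, 250.6, 160.5]
tcp_rot: [-3.141, -0.002, -0.098]
ft_force: [-1.4, 1.4, 10.1]
opening: 0.442
grip_force: 18.1
```

drive_tool --deltas "0 0 -.003 0;0 0 0 0;0 0 0 0" --gripper 0.52

```text
t: 16.27
eef_pos: [496.8, 250.6, 160.3]
tcp_rot: [-3.141, -0.002, -0.098]
ft_force: [-0.7, 0.4, 10.7]
opening: 0.48
grip_force: 14.4
```

drive_tool --deltas "0 0 0 0;0 0 0 0;0 0 0 0" --gripper 0.48

```text
t: 16.52
eef_pos: [496.7, 250.4, 160.0]
tcp_rot: [-3.141, -0.001, -0.098]
ft_force: [-0.4, -1.3, 9.5]
opening: 0.52
grip_force: 16.5
```

drive_tool --deltas "0 0 0 0;0 0 0 0;0 0 0 0" --gripper 0.44

```text
t: 16.77
eef_pos: [496.6, 250.5, 159.8]
tcp_rot: [-3.141, -0.001, -0.098]
ft_force: [-0.0, 0.1, 6.5]
opening: 0.557
grip_force: 11.3
```

drive_tool --deltas "0 0 0 0;0 0 0 0;0 0 0 0" --gripper 0.405

```text
t: 17.02
eef_pos: [496.5, 250.4, 159.5]
tcp_rot: [-3.141, -0.001, -0.098]
ft_force: [1.1, 0.9, 5.5]
opening: 0.594
grip_force: 9.7
```

drive_tool --deltas "0 0 .02 0;0 0 .02 0;0 0 .01 0;0 0 0 0;0 0 0 0"

```text
t: 17.43
eef_pos: [496.2, 250.1, 164.2]
tcp_rot: [3.141, 0.0, -0.098]
ft_force: [0.2, 0.0, -0.6]
opening: 0.596
grip_force: 11.4
```

drive_tool --deltas "0 0 .02 0;0 0 .02 0;0 0 .04 0;0 0 .1 0;0 0 .2 0;0 0 .2 0;0 0 0 0;0 0 0 0"

```text
t: 18.1
eef_pos: [496.5, 250.4, 223.4]
tcp_rot: [-3.141, -0.002, -0.098]
ft_force: [0.6, -0.1, -2.5]
opening: 0.594
grip_force: 11.3
```

drive_tool --deltas ".05 -.2 0 0;.07 -.25 0 0;.07 -.25 0 0;.07 -.25 0 .025;.07 -.25 0 .025;.07 -.25 0 0;.07 -.25 0 0;.07 -.25 0 0;.06 -.25 0 0;.06 -.2 0 0"

```text
t: 18.93
eef_pos: [562.0, 8.6, 221.1]
tcp_rot: [-3.142, 0.002, 0.059]
ft_force: [0.6, 0.1, -2.0]
opening: 0.599
grip_force: 11.4
```

Run:
```python
from h import *
print(env.state()["eef_pos"])
p,d=snap("top");q,_=snap("scene");np.savez("f.npz",p=p,q=q)
A=cv2.resize(q[150:215,355:425,::-1],None,fx=5.5,fy=5.5,interpolation=cv2.INTER_CUBIC)
e=env.state()["eef_pos"];u,v=proj("scene",[[*e[:2],e[2]-95]])[0].astype(int);print(u-35,v-32)
u=max(u,35);v=max(v,32)
B=cv2.resize(q[v-32:v+33,u-35:u+35,::-1],None,fx=5.5,fy=5.5,interpolation=cv2.INTER_CUBIC)
cv2.imwrite("pics/f.png",np.hstack([A,B]))
```

```text
[561.98892131   8.56522891 221.14371273]
254 186
```

View pics/f.png

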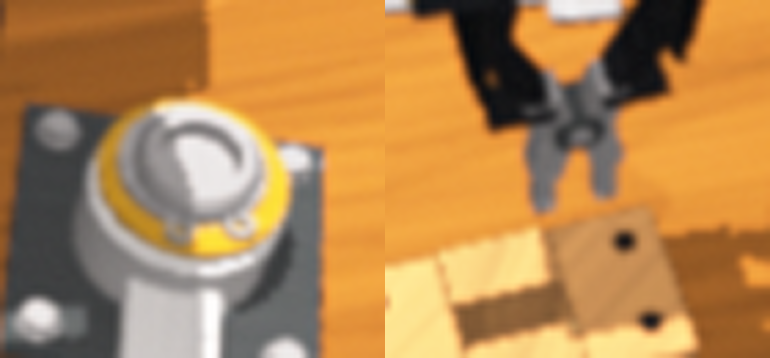

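The final pair of crops shows the ring home in the groove: eyes at (178,230) and (240,225), only about 22 mm apart, level on the washer. The pliers hang straight near the block, so back into the slot.

drive_tool --deltas ".08 -.15 0 .006;.079 -.141 0 0;0 0 0 0;0 0 0 0"

```text
t: 19.37
eef_pos: [578.2, -19.1, 221.7]
tcp_rot: [-3.141, 0.001, 0.077]
ft_force: [0.1, 0.8, -1.1]
opening: 0.593
grip_force: 11.4
```

drive_tool --deltas "0 0 -.15 0;0 0 -.15 0;0 0 -.08 0;0 0 -.05 0;0 0 -.05 0;0 0 0 0"

```text
t: 19.87
eef_pos: [578.0, -18.5, 173.8]
tcp_rot: [-3.141, 0.001, 0.078]
ft_force: [-0.6, 1.1, -2.5]
opening: 0.597
grip_force: 11.4
```

drive_tool --deltas "0 -.02 0 0;0 0 -.05 0;0 0 -.1 0;0 0 -.1 0;0 0 -.1 0;0 0 -.1 0;0 0 -.06 0;0 0 0 0;0 0 0 0"

```text
t: 20.62
eef_pos: [578.1, -20.8, 122.9]
tcp_rot: [-3.141, 0.001, 0.078]
ft_force: [0.8, -0.8, -0.9]
opening: 0.6
grip_force: 11.4
```

drive_tool --deltas "0 0 -.05 0;0 0 -.03 0;0 0 0 0;0 0 0 0"

```text
t: 20.95
eef_pos: [578.2, -20.8, 115.3]
tcp_rot: [3.141, 0.0, 0.078]
ft_force: [0.2, 0.1, -1.5]
opening: 0.596
grip_force: 11.4
```

drive_tool --deltas "0 0 -.02 0;0 0 -.015 0;0 0 0 0;0 0 0 0"

```text
t: 21.28
eef_pos: [578.2, -20.8, 111.8]
tcp_rot: [3.142, 0.0, 0.078]
ft_force: [0.4, 0.5, -1.6]
opening: 0.595
grip_force: 11.4
```

drive_tool --deltas "0 0 -.01 0;0 0 0 0;0 0 0 0"

```text
t: 21.53
eef_pos: [578.2, -20.8, 110.8]
tcp_rot: [3.142, 0.0, 0.078]
ft_force: [-0.1, 0.2, -1.5]
opening: 0.593
grip_force: 11.4
```

drive_tool --deltas "0 0 -.01 0;0 0 -.005 0;0 0 0 0;0 0 0 0"

```text
t: 21.87
eef_pos: [578.5, -20.8, 110.1]
tcp_rot: [3.141, -0.001, 0.078]
ft_force: [-1.4, 1.0, 6.6]
opening: 0.596
grip_force: 11.9
```

drive_tool --deltas "0 0 -.01 0;0 0 0 0;0 0 0 0"

```text
t: 22.12
eef_pos: [578.9, -20.8, 109.8]
tcp_rot: [3.141, -0.002, 0.078]
ft_force: [-2.1, 1.6, 13.3]
opening: 0.593
grip_force: 12.3
```

Guards are seated (force rising at the original height). Relieve the push slightly, open and withdraw.

drive_tool --deltas "0 0 .012 0;0 0 0 0;0 0 0 0;0 0 0 0;0 0 0 0;0 0 0 0;0 0 0 0;0 0 0 0;0 0 0 0;0 0 0 0" --gripper 0

```text
t: 22.95
eef_pos: [578.2, -20.8, 109.5]
tcp_rot: [3.141, 0.0, 0.078]
ft_force: [-0.0, 0.1, 0.3]
opening: 1.001
grip_force: 0.0
```

drive_tool --deltas "0 0 .05 0;0 0 .1 0;0 0 .2 0;0 0 .25 0;0 0 .25 0;0 0 .25 0;-.2 -.3 0 0;-.2 -.3 0 0;-.2 -.3 0 0;0 0 0 0"

```text
t: 23.78
eef_pos: [515.7, -114.2, 220.8]
tcp_rot: [3.141, 0.0, 0.075]
ft_force: [0.0, -0.4, -0.2]
opening: 0.998
grip_force: 0.0
```

drive_tool --deltas "-.2 -.3 0 0;-.2 -.3 0 0;-.2 -.3 0 0;-.2 -.3 0 0;-.2 -.3 0 0;0 0 0 0;0 0 0 0"

```text
t: 24.37
eef_pos: [417.7, -261.9, 220.3]
tcp_rot: [3.141, -0.001, 0.075]
ft_force: [-0.1, -0.1, -0.6]
opening: 1.0
grip_force: 0.0
```

Run:
```python
from h import *
q0=np.load("scene0.npz");q,d=snap("scene");p,dt=snap("top");np.savez("g.npz",q=q,d=d,p=p,dt=dt)
# compare pliers regions with the start picture
for nm,a,b,(u0,v0,u1,v1) in(("scene pliers",q0["p"],q,(255,215,300,255)),("top pliers",np.load("top0.npz")["p"],p,(262,178,300,205))):
    A,B=(cv2.cvtColor(x[v0:v1,u0:u1],cv2.COLOR_RGB2GRAY) for x in(a,b))
    for m in(A,B):
        y,x=np.nonzero(m<60);print(nm,len(x),x.min()+u0,x.max()+u0,y.min()+v0,y.max()+v0,x.mean().round(1),y.mean().round(1))
```

```text
scene pliers 265 261 297 221 247 21.9 21.8
scene pliers 256 260 297 222 248 20.8 22.2
top pliers 187 262 299 185 203 18.3 14.6
top pliers 170 268 299 185 200 18.9 14.3
```

```bash
python3 -c "
from cell import env
print(env.job_done())"
```

```text
the job is handed in; nothing more can be done
None
```

The snap ring is in the post's groove and the pliers are back in their slot, both checked by camera; I handed the job in at about 24 s, and no verdict came back.

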